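# Set the lot number in the carton coder

## Task

Lay the three-wheel number holder in the loading bed of the bench coder, nose towards the hood with its nose feet beyond the sill and its black grip plate pointing out, and let go of it. While it lies there, roll its digit wheels so that the digits facing straight up read 5, 2, 7 from the grip plate towards the nose, and only then lift its heel over the sill and slide it home under the hood until it drops flat behind the sill; the grip plate is there to hold it by. Leave the two-wheel holder and the other things on the bench where they stand.

Things in the scene. Friction and masses are not known exactly. Their poses are not given: they have to be found in the camera images.
- coder: Bench carton coder, fixed, 304 x 100 mm. Origin: centre of its underside at the sill; +x is the way the holder slides home, z up. Lies across the bench, +x to the robot's right, turned up to 0.3 rad either way. Base plate from x -136 to +168 mm, 12 mm thick; its flat top is the bed. The part before the hood is the open loading bed. A short lever with a ball stands on the +y side of the housing.
- sill (a point): Top centre of the sill (x = 0, 17 mm above the bench): two square steel blocks across the bed, 6 mm long in x, 5 mm high, reaching from 14 to 31 mm either side of the middle line. The holder's feet cannot be pushed through them: nose feet are set down beyond the sill, heel feet must be lifted over it.
- lip (a point): Inner top edge of the steel guide lip on the coder's +y side, beside the middle of the loading bed. Lips run along both sides of the bed, 63 mm apart inside, 4 mm high; along the loading bed they go on as lead-ins slanting outwards to about 9 mm above the bed, 76 mm apart at their outer edges.
- hood_mouth (a point): Top edge of the hood's mouth, over the middle line, 88 mm above the bench. The hood covers the bed from x 42 to 168 mm; inside it is 74 mm wide and its roof is 78 mm above the bench (66 above the bed, so the holder, 52 mm tall to its wheel tops, can go in raised by up to 12 mm).
- housing_top (a point): Highest point of the paper roll on the machine's housing, 184 mm above the bench. The housing stands on the hood from x 85 mm on; nothing of the coder before that is higher than 88 mm but the lever's ball (180 mm, at x 82, y +46 mm).
- bed (a point): Point on the bed (12 mm above the bench) 50 mm before the sill: where the holder's origin goes when it is laid in the loading bed, its x along the coder's x; its feet then straddle the sill. Anywhere from 56 to 47 mm before the sill will do and leaves room for a finger between wheel 3 and the hood.
- home (a point): Point on the bed 84 mm past the sill: where the holder's origin is when it is home. The end stop allows at most 86 mm; the heel feet are behind the sill from 81 mm on, and then the holder lies on the bed again.
- lot_holder: Number holder with three white digit wheels, loose, about 0.5 kg, balancing at its origin. Origin: centre of its underside below the middle wheel; x to its nose, z up. Aluminium body 58 mm wide, 34 mm high. It starts to the right or left of the coder (it and the two-wheel holder may have changed places), nose within 1 rad of the robot's right, with jars close to its ends.
- flank (a point): Middle of the body's +y flank, 29 mm from the middle line, 20 mm up. Flanks are flat, from 8 to 32 mm high along the whole body; beside the middle wheel there is room for the fingers from above, closing across the 58 mm. Wheel tops are 52 mm up.
- nose (a point): Nose end of the body, 76 mm before the origin, 8 mm up. Two nose feet, 8 mm high, reach from x 60 to 74 mm, at 14 to 29 mm either side. Between nose and heel feet the underside is clear.
- heel (a point): Heel end of the body, 80 mm behind the origin, 8 mm up. Two heel feet, 8 mm high, from x -78 to -66 mm, at 14 to 29 mm either side.
- grip_plate (a point): Middle of the black upright grip plate, 115 mm behind the holder's origin and 40 mm above its underside: 10 mm thick (x), 40 mm wide (y), from 14 to 58 mm high, with 30 mm free between it and the body above a stem 22 mm wide and 26 mm high.
- axle_1 (a point): Centre of digit wheel 1, nearest the grip plate, (x -40 mm, 28 mm up); wheels 2, 3 at x 0, +40. All: 48 mm diameter, 12 mm wide, axles along x, 28 mm free between neighbours over a deck 22 mm high; stiff (0.02 N m), stay where left. A fingertip pressed lightly (5 to 15 N) on the rim and drawn across it along y rolls them, 24 mm a radian; pinched by its faces a wheel turns only with the hand.
- wheel_1 (a joint): Angle of digit wheel 1, nearest the grip plate. Digit n faces straight up, where it is read, at n x 0.628 rad (0 at 0, 9 at 5.65); stops at -0.15 and 5.80, so 9 does not pass on to 0. Starts anywhere from 0.7 to 2.5; wanted: digit 5 = 3.14. Growing values carry the wheel's top towards the holder's -y side. Black digits, 10 mm tall, heads to +y.
- wheel_2 (a joint): Angle of digit wheel 2, the middle one. Digit n faces straight up, where it is read, at n x 0.628 rad (0 at 0, 9 at 5.65); stops at -0.15 and 5.80, so 9 does not pass on to 0. Starts anywhere from 2.0 to 3.8; wanted: digit 2 = 1.26. Growing values carry the wheel's top towards the holder's -y side. Black digits, 10 mm tall, heads to +y.
- wheel_3 (a joint): Angle of digit wheel 3, nearest the nose. Digit n faces straight up, where it is read, at n x 0.628 rad (0 at 0, 9 at 5.65); stops at -0.15 and 5.80, so 9 does not pass on to 0. Starts anywhere from 1.9 to 3.7; wanted: digit 7 = 4.40. Growing values carry the wheel's top towards the holder's -y side. Black digits, 10 mm tall, heads to +y.
- spare_holder: The other number holder, the same but with only two wheels (x = -40 and 0 mm; the place near the nose is empty). Same origin and axes. To be left alone.
- jar_at_grip: Closed honey sample jar 55 mm across, 67 mm tall, origin under its centre; stands close behind the three-wheel holder's grip plate.
- jar_at_nose: The same kind of jar, beside the nose of the three-wheel holder.
- dropper_bottle: Brown dropper bottle 33 mm across, 102 mm tall, origin under its centre; stands beside the heel of the three-wheel holder.
- jar_at_spare: The same kind of jar, beside the two-wheel holder.
- rinse_bottle: White squeeze wash bottle with a bent spout, 68 mm across, 206 mm tall, origin under its centre.
- dish: Covered dish 95 mm across, 16 mm high, origin under its centre.
- glass: Glass beaker 72 mm across, 92 mm tall, origin under its centre.

How it is judged:
On the way, in this order (a step that is already met when the one before it is completed fails the run):
1. the three-wheel holder lies flat in the loading bed, nose feet beyond the sill, let go (x of grip_plate in the frame of coder below -0.1 m and x of lot_holder in the frame of coder between -0.062 and 0 m and y of lot_holder in the frame of coder between -0.006 and 0.006 m and z of lot_holder in the frame of coder below 0.0155 m and angle between lot_holder's own z axis and vertical below 0.05 rad and contact force between the fingers and lot_holder below 0.05 N and linear speed of lot_holder below 0.02 m/s), for 0.2 s.
2. lying in the loading bed and let go, its digits read 5, 2, 7 (all of step 1 and value of joint wheel_1 between 2.9716 and 3.3116 rad and value of joint wheel_2 between 1.08664 and 1.42664 rad and value of joint wheel_3 between 4.22824 and 4.56824 rad), for 0.2 s.
At the end, for the whole second after the job is handed in: The three-wheel holder lies home in the coder: nose inwards, its origin at least 78 mm past the sill, within 6 mm of the middle, down on the bed (less than 3.5 mm above it) and level within 0.05 rad, at rest; wheels 1, 2 and 3 within 0.17 rad of digits 5, 2 and 7 facing up (3.14, 1.26, 4.40) (x of nose in the frame of coder above 0.14 m and x of lot_holder in the frame of coder above 0.078 m and y of lot_holder in the frame of coder between -0.006 and 0.006 m and z of lot_holder in the frame of coder below 0.0155 m and angle between lot_holder's own z axis and vertical below 0.05 rad and linear speed of lot_holder below 0.02 m/s and value of joint wheel_1 between 2.9716 and 3.3116 rad and value of joint wheel_2 between 1.08664 and 1.42664 rad and value of joint wheel_3 between 4.22824 and 4.56824 rad); the robot touches nothing.
It fails at once if the two-wheel holder shifted by more than 30 mm or knocked over (distance of spare_holder from where it was at the start of the episode above 0.03 m or angle between spare_holder's own z axis and vertical above 0.5 rad).
It fails at once if a sample jar shifted by more than 30 mm or knocked over (distance of any of jar_at_grip, jar_at_nose, jar_at_spare from where it was at the start of the episode above 0.03 m or angle between any of jar_at_grip, jar_at_nose, jar_at_spare's own z axis and vertical above 0.5 rad).
It fails at once if the dropper bottle shifted by more than 30 mm or knocked over (distance of dropper_bottle from where it was at the start of the episode above 0.03 m or angle between dropper_bottle's own z axis and vertical above 0.5 rad).
It fails at once if the wash bottle shifted by more than 30 mm or knocked over (distance of rinse_bottle from where it was at the start of the episode above 0.03 m or angle between rinse_bottle's own z axis and vertical above 0.5 rad).
It fails at once if the covered dish or the beaker shifted by more than 30 mm or knocked over (distance of any of dish, glass from where it was at the start of the episode above 0.03 m or angle between any of dish, glass's own z axis and vertical above 0.5 rad).
It also fails if it takes over 72 s, if anything falls off the work surface, if the arm or the gripper's body presses on something with over 40 N, if the wrist force passes 120 N, or if a joint passes its speed limit or range.

## Robot

A 6-joint arm with a two-finger parallel gripper is mounted at the origin on a cart in front of the work surface, level with it; the furniture and walls round the work are solid. World frame = base frame: x ahead of the robot, y to its left, z up, the work surface at z = 0. Lengths are in m, angles in rad, forces in N, time in s.
With the tool pointing down it reaches from about 0.35 to 0.85 m from the base axis. Payload 8.1 kg.
Tool frame: the origin (TCP) lies on the centre line of the jaws, within the pads' length; the fingertips stand 17 mm ahead of it and the grasp point (between the pads) lies 2 mm behind it; z points along the fingers, y is the line along which they close (so a half turn about z gives the same grasp; the last joint's range is limited). The gripper opens to 93 mm and grips with 3 to 60 N. Pads are 15 mm wide; open, the fingers measure 128 mm over their backs; the gripper's body (75 mm by 188 mm) begins 65 mm behind the grasp point.
Start: joints at [-1.186, 0.13, 1.488, -0, 1.523, -0.085], TCP at [0.272, -0.535, 0.236] pointing down, gripper open.
Joint ranges: [-2.96, 2.96], [-0.89, 2.26], [0.02, 2.5], [-1.34, 4.48], [0, 2.73], [-2.66, 2.66]. Speed limits (rad/s): [2.39, 2.39, 2.79, 3.14, 3.14, 3.14].

## Interface

Orientations are given as a rotation vector (axis times angle).
In Python, from plant import robot, optics, close_job, models gives the robot as it stands.
- The arm moves only by the shell command python3 -m inch 'ROWS' [OPENING] [FORCE]. ROWS is a JSON object of lists of equal length, an entry for each row: "travel": the shift along the tool's x, y, z in m, a list of three; "spin": the turn about the tool's z in rad. In form: {"travel": [[x, y, z], ...], "spin": [spin, ...]}. A call has 1 to 10 rows; each row is the pose to reach, as a shift and turn from the pose commanded when the call began, along the tool's axes at that moment; what a row does not reach only later rows make up. A row lasts 1/12 s, in which the tool goes at most 41.7 mm and 7.16 degrees, less where a joint would pass 70% of its speed; a pose out of reach is approached as far as the arm can. A call with a gripper value outside its range is refused whole. OPENING is the closure, from 0 (fully open) to 1 (shut), set as the call begins (- or left out, the last holds). The fingers move at their own pace and stop on an object; FORCE is the grip in N (left out, the last holds). Time passes only in rows, so rows that repeat a pose let the fingers close. It gives the time, the measured TCP pose, the force, the opening and the grip force at its end, in the units of the state.
- robot.read_state(): the state, without advancing time (a new reading comes with each control period).
- optics.read_camera(name): name is "scene" or "top" or "wrist"; returns (picture, depth): 480x640x3 uint8, red, green, blue; 480x640 float32, m along the optical axis (not along the pixel's ray), 0 where there is no reading.
- optics.camera_info(name): a dict with "camera_matrix" (3x3 intrinsics, pixels), "dist" ([k1, k2, p1, p2, k3] as OpenCV has them; the pictures are not rectified), "view" (4x4, takes a point from world to camera coordinates). Camera axes: x right, y down, z forward; pixel columns grow to the right and rows downward; lengths in m; the calibration is good to about 2 mm. A picture is of the moment at which its call begins: read the wrist's pose just before it. camera_info takes no time and is no camera call; for the wrist camera it gives the pose at the moment of the call.
- close_job(): hands the job in; it is judged then, once.
Trained networks look in the newest picture that a camera, given by its name, has taken for a name from the list of things; names that differ only in an ending like _2 or _b are one class to them, and where a whole thing is asked for, a point or a joint stands for the part that bears it (a point fixed in the world has none). Each returns a list of dicts, best first, with "p" (0 to 1); they miss things now and then, are a little off and sometimes report something else, mostly with a low value. They report only what shows in the picture. A call takes as long as a camera call.
- models.look_for(camera, name): "centre" ([x, y, z] in m, in world coordinates, good to about 4 mm: the middle of the surface that is visible of it).
- models.masks_of(camera, name): "region" (480x640 bool, what is visible of it).
The state is a dict: "t": time; "q": joint angles; "dq": joint speeds; "joint_torque": joint torques, N m; "tool_pos": TCP position; "orientation": TCP orientation; "force": force on the tool from outside, world axes, zero at the start; "wrist_torque": the same for the moment, N m; "opening": finger opening in m; "gripper_force": force on a finger pad.
Only numpy, scipy, OpenCV 4.12 (cv2) and the standard library are available. Lean on these libraries where they do the work, as an engineer would, in place of code of your own. Each camera call takes 0.05 s, during which the arm holds its last target. There are 200 camera calls.

## Working session

There is one attempt and no reset: what is moved stays moved. The work goes in short steps, Python scripts to look and compute and a shell command to move; the robot and the scene stay as the last step left them, time stands still between calls to the robot, and variables do not carry over. Pictures are saved under pics/ and viewed, at most 10 in all, crops included, and the job is handed in when it is done.

```bash
mkdir -p pics; ls
cat > h.py <<'E'
import numpy as np, cv2
from scipy.spatial.transform import Rotation as R
from plant import robot, optics, models
def K(c):
    i=optics.camera_info(c); return np.array(i["camera_matrix"]),np.array(i["dist"]),np.array(i["view"])
def world(c,px,depth):
    """pixels Nx2 (u,v) + depth image -> world points"""
    k,d,V=K(c); px=np.asarray(px,float).reshape(-1,2)
    n=cv2.undistortPoints(px[:,None],k,d)[:,0]
    z=depth[px[:,1].round().astype(int),px[:,0].round().astype(int)]
    P=np.c_[n*z[:,None],z]
    return (P-V[:3,3])@V[:3,:3]
def cloud(c,depth,mask=None):
    m=depth>0
    if mask is not None: m&=mask
    v,u=np.nonzero(m); return world(c,np.c_[u,v],depth)
def proj(c,P):
    k,d,V=K(c); return cv2.projectPoints(np.asarray(P,float).reshape(-1,1,3),cv2.Rodrigues(V[:3,:3])[0],V[:3,3],k,d)[0][:,0]
E
python3 - <<'E'
from h import *
s=robot.read_state(); print(s["t"],s["tool_pos"],s["orientation"],s["opening"])
out=[]
for c in("top","scene"):
    im,d=optics.read_camera(c); cv2.imwrite(f"pics/{c}0.png",im[:,:,::-1]); np.savez(f"{c}0.npz",im=im,d=d)
    for n in("coder","sill","bed","home","lip","hood_mouth","lot_holder","spare_holder","grip_plate","nose","heel","flank","axle_1","jar_at_grip","dropper_bottle","rinse_bottle","dish","glass") if c=="top" else("lot_holder","sill","hood_mouth"):
        print(c,n,[(np.round(r["centre"],3).tolist(),round(r["p"],2)) for r in models.look_for(c,n)[:4]])
E
```

```text
pics
0.0 [ 0.27142095 -0.53448799  0.23460462] [-3.05356805e+00 -7.30717942e-01  4.86056337e-04] 0.09323927487260956
top coder [([0.485, -0.063, 0.015], 0.83)]
top sill [([0.482, -0.062, 0.011], 0.71), ([0.499, 0.491, 0.065], 0.25)]
top bed [([0.479, -0.066, 0.014], 0.96)]
top home [([0.482, -0.063, 0.015], 0.65)]
top lip [([0.484, -0.063, 0.013], 0.95)]
top hood_mouth [([0.483, -0.063, 0.011], 0.96)]
top lot_holder [([0.486, 0.349, 0.031], 0.83)]
top spare_holder [([0.497, -0.355, 0.035], 0.73)]
top grip_plate [([0.483, 0.352, 0.032], 0.64), ([0.64, -0.166, 0.018], 0.6), ([0.599, -0.41, 0.068], 0.45)]
top nose [([0.482, 0.349, 0.03], 0.7), ([0.477, -0.062, 0.014], 0.22)]
top heel [([0.489, 0.344, 0.03], 0.61)]
top flank [([0.484, 0.35, 0.035], 0.67)]
top axle_1 [([0.483, 0.346, 0.035], 0.88), ([0.464, 0.297, 0.045], 0.59), ([0.599, -0.411, 0.068], 0.31)]
top jar_at_grip [([0.502, 0.494, 0.067], 0.66), ([0.434, 0.429, 0.059], 0.33)]
top dropper_bottle [([0.486, 0.351, 0.032], 0.38)]
top rinse_bottle [([0.659, -0.308, 0.123], 0.75)]
top dish [([0.642, -0.164, 0.019], 0.94)]
top glass [([0.748, 0.203, 0.024], 0.72), ([0.487, 0.347, 0.03], 0.21)]
scene lot_holder [([0.474, 0.347, 0.032], 0.69)]
scene sill [([0.476, -0.085, 0.018], 0.66), ([0.476, 0.347, 0.03], 0.37)]
scene hood_mouth [([0.48, -0.09, 0.02], 0.56), ([0.49, 0.505, 0.064], 0.25)]
```

View pics/top0.png

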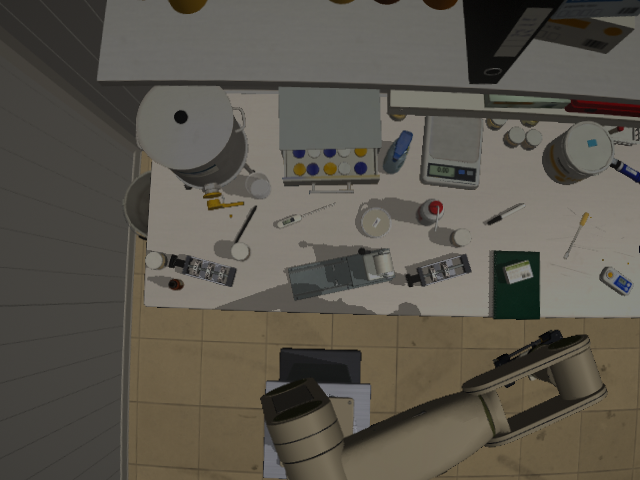

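```bash
cat >> h.py <<'E'
def T():
    s=robot.read_state(); return np.array(s["tool_pos"]),R.from_rotvec(s["orientation"]).as_matrix(),s
def togo(target,yaw=None):
    """tool-axis shift to world target; yaw = wanted world angle of tool x axis"""
    p,M,s=T(); sh=M.T@(np.asarray(target)-p)
    cur=np.arctan2(M[1,0],M[0,0]); sp=None
    if yaw is not None: sp=-((yaw-cur+np.pi)%(2*np.pi)-np.pi)
    return np.round(sh,4),sp
E
python3 - <<'E'
from h import *
p,M,s=T(); print(M.round(3)); 
k,d,V=K("wrist"); C=-V[:3,:3].T@V[:3,3]; print("cam in tool",(M.T@(C-p)).round(3),"cam axes in tool\n",(M.T@V[:3,:3].T).round(3)); print(k.round(0))
print(togo([0.40,0.30,0.36],np.arctan2(M[1,0],M[0,0])), np.arctan2(M[1,0],M[0,0]))
z=np.load("top0.npz"); im=z["im"];
cv2.imwrite("pics/top0c.png",cv2.resize(im[225:310,140:300][:,:,::-1],(800,425),interpolation=cv2.INTER_CUBIC))
for u,v in[(157,258),(176,283),(241,251),(183,264),(236,275),(207,268)]: print((u,v),world("top",[(u,v)],z["d"]).round(3))
E
```

```text
[[ 0.892  0.453 -0.   ]
 [ 0.453 -0.892  0.   ]
 [-0.    -0.    -1.   ]]
cam in tool [ 0.068  0.    -0.148] cam axes in tool
 [[ 0.    -0.969 -0.249]
 [ 1.     0.     0.001]
 [-0.001 -0.249  0.969]]
[[430.   0. 327.]
 [  0. 430. 238.]
 [  0.   0.   1.]]
(array([ 0.4925, -0.6864, -0.1244]), np.float64(-0.0)) 0.4697809242137106
(157, 258) [[0.506 0.49  0.069]]
(176, 283) [[0.434 0.427 0.073]]
(241, 251) [[0.535 0.238 0.067]]
(183, 264) [[0.493 0.421 0.024]]
(236, 275) [[0.465 0.26  0.002]]
(207, 268) [[0.482 0.343 0.043]]
```

View pics/scene0.png

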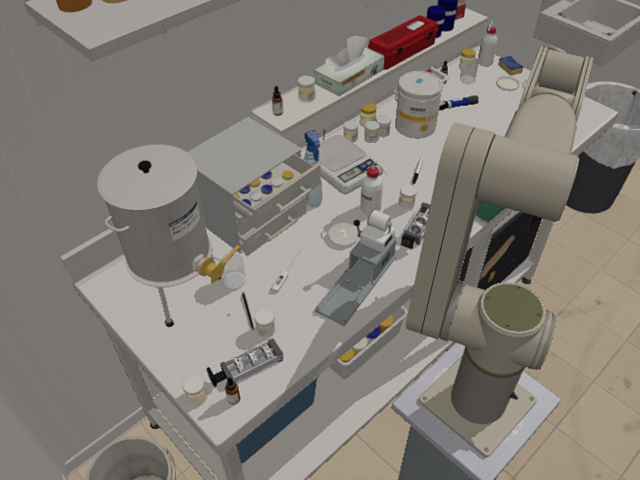

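```bash
python3 -m inch '{"travel":[[0.25,-0.30,-0.06],[0.25,-0.30,-0.06],[0.25,-0.30,-0.06],[0.25,-0.30,-0.06],[0.25,-0.30,-0.06],[0.25,-0.30,-0.06],[0.25,-0.30,-0.06],[0.25,-0.30,-0.06],[0.25,-0.30,-0.06],[0.25,-0.30,-0.06]],"spin":[0,0,0,0,0,0,0,0,0,0]}'
python3 -m inch '{"travel":[[0.25,-0.30,-0.06],[0.25,-0.30,-0.06],[0.25,-0.30,-0.06],[0.25,-0.30,-0.06],[0.25,-0.30,-0.06],[0.25,-0.30,-0.06],[0.25,-0.30,-0.06],[0.25,-0.30,-0.06],[0.25,-0.30,-0.06],[0.25,-0.30,-0.06]],"spin":[-0.93,-0.93,-0.93,-0.93,-0.93,-0.93,-0.93,-0.93,-0.93,-0.93]}'
```

```text
t: 1.98
tool_pos: [0.3593, -0.1509, 0.2969]
orientation: [3.054, 0.734, 0.004]
force: [0.1, 0.0, -0.3]
opening: 0.0927
gripper_force: 0.0
t: 2.82
tool_pos: [0.4459, 0.2305, 0.3561]
orientation: [-2.399, -2.027, -0.002]
force: [0.9, 0.1, 0.2]
opening: 0.0933
gripper_force: 0.0
```

```bash
python3 -m inch '{"travel":[[0.04,0.01,0.01],[0.08,0.01,0.02],[0.12,0.01,0.03],[0.15,0.01,0.03],[0.15,0.01,0.03],[0.15,0.01,0.03]],"spin":[0,0,0,0,0,0]}'
python3 - <<'E'
from h import *
im,d=optics.read_camera("wrist"); cv2.imwrite("pics/w1.png",im[:,:,::-1]); k,dd,V=K("wrist"); np.savez("w1.npz",im=im,d=d)
for n in("lot_holder","nose","grip_plate"): print(n,[(np.round(r["centre"],3).tolist(),round(r["p"],2)) for r in models.look_for("wrist",n)[:3]])
np.savez("w1c.npz",P=cloud("wrist",d)); print(T()[0])
E
```

```text
t: 3.32
tool_pos: [0.4807, 0.3737, 0.3242]
orientation: [-2.4, -2.026, 0.004]
force: [0.4, -1.2, 0.1]
opening: 0.0931
gripper_force: 0.0
lot_holder [([0.48, 0.352, 0.033], 0.76)]
nose [([0.485, 0.345, 0.028], 0.91)]
grip_plate [([0.48, 0.349, 0.031], 0.75)]
[0.48151657 0.37149932 0.32651057]
```

View pics/w1.png

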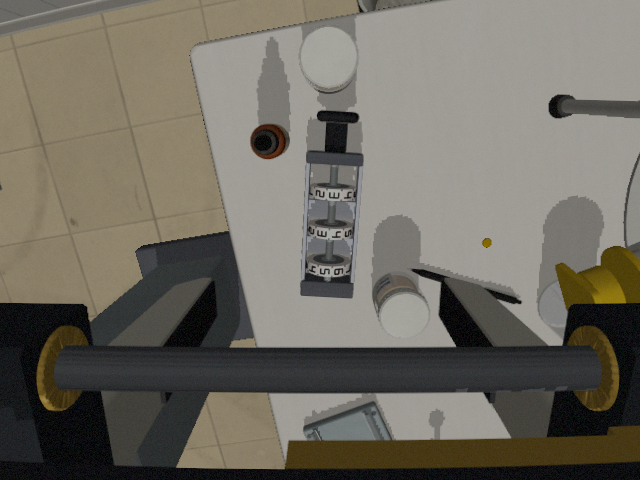

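```bash
cat > fit.py <<'E'
from h import *
def fit(P,c,zb=0.0,r=0.11,lo=.029,hi=.039):
    """holder pose (x,y,yaw of nose) by its body top outline; c rough centre, grip side found by cloud"""
    Q=P[(np.hypot(P[:,0]-c[0],P[:,1]-c[1])<r)&(P[:,2]>zb+lo)&(P[:,2]<zb+hi)]
    # largest connected blob
    g=((Q[:,:2]-np.array(c)+.12)/.002).astype(int); m=np.zeros((121,121),np.uint8); m[g[:,0],g[:,1]]=1
    n,l,s,_=cv2.connectedComponentsWithStats(cv2.morphologyEx(m,cv2.MORPH_CLOSE,np.ones((5,5),np.uint8)))
    b=1+np.argmax(s[1:,4]); Q=Q[l[g[:,0],g[:,1]]==b]
    (cx,cy),(w,h),a=cv2.minAreaRect((Q[:,:2]*1000).astype(np.float32))
    a=np.radians(a if w>h else a+90); 
    if np.sin(a)>0: a+=np.pi   # nose to robot's right
    return np.array([cx,cy])/1000,np.angle(np.exp(1j*a)),sorted((w,h)),np.median(Q[:,2]),Q
E
python3 - <<'E'
from fit import *
P=np.load("w1c.npz")["P"]
for lo,hi in((.029,.039),(.026,.037)):
    c,a,wh,z,Q=fit(P,(0.48,0.345),lo=lo,hi=hi); print(c,a,wh,z,len(Q))
e=np.array([np.cos(a),np.sin(a)]);n=np.array([-e[1],e[0]]); 
o=c+0.002*e; L=(P[:,:2]-o)@np.c_[e,n]
for lo,hi,nm in((.053,.062,"plate"),(.03,.038,"body"),(.06,.075,"jars"),(.08,.11,"drop")):
    m=(P[:,2]>lo)&(P[:,2]<hi)&(abs(L[:,0])<.2)&(abs(L[:,1])<.12); q=L[m]
    g=((q+.2)/.002).astype(int); I=np.zeros((201,201),np.uint8); I[g[:,0],g[:,1]]=1
    k,l,s,_=cv2.connectedComponentsWithStats(cv2.morphologyEx(I,cv2.MORPH_CLOSE,np.ones((3,3),np.uint8)))
    print(nm,[( (np.array([x[1],x[0],x[1]+x[3],x[0]+x[2]])*.002-.2).round(3).tolist(),int(x[4])) for x in s[1:] if x[4]>12])
# coder from top
z=np.load("top0.npz"); C=cloud("top",z["d"])
np.savez("topc.npz",C=C)
E
```

```text
[0.48244766 0.35144455] -1.7998659974291906 [58.23987579345703, 185.21116638183594] 0.034189446394145465 3425
[0.48244766 0.35144455] -1.7998659974291906 [58.23987579345703, 185.21116638183594] 0.033530929700520004 3986
plate [([-0.132, -0.024, -0.124, 0.004], 17), ([-0.106, -0.02, -0.094, 0.02], 116), ([-0.09, -0.082, -0.056, -0.048], 117), ([-0.032, -0.01, -0.018, 0.01], 50), ([0.008, -0.006, 0.022, 0.008], 41), ([0.048, -0.01, 0.062, 0.008], 41), ([0.064, 0.052, 0.108, 0.102], 52)]
body [([-0.134, -0.032, -0.122, 0.008], 28), ([-0.088, -0.056, -0.064, -0.048], 13), ([-0.066, -0.03, 0.092, 0.03], 1137), ([0.064, 0.052, 0.1, 0.102], 46)]
jars [([-0.178, -0.04, -0.124, 0.016], 601), ([-0.104, -0.018, -0.096, 0.018], 47), ([-0.09, -0.082, -0.056, -0.048], 115), ([0.064, 0.052, 0.12, 0.108], 593)]
drop [([-0.08, -0.072, -0.066, -0.058], 43)]
```

Run:
```python
from h import *
print(togo([0.4786,0.3349,0.030],1.342)); 
C=np.load("topc.npz")["C"]
# coder: housing/roll & bed & hood extents around (0.48,-0.06)
m=(abs(C[:,0]-.48)<.13)&(C[:,1]<.15)&(C[:,1]>-.27)
for lo,hi in((.006,.03),(.08,.095),(.1,.2)):
    Q=C[m&(C[:,2]>lo)&(C[:,2]<hi)]; Q=Q[Q[:,0]<.56]
    r=cv2.minAreaRect((Q[:,:2]*1000).astype(np.float32)); print(lo,len(Q),r)
```

```text
(array([-0.0367,  0.0031,  0.2965]), np.float64(0.05665712355368813))
0.006 2543 ((459.65948486328125, -60.12055969238281), (200.60830688476562, 419.7151184082031), 0.2730408310890198)
0.08 509 ((499.6818542480469, -143.1358642578125), (88.80567932128906, 127.24730682373047), 13.102999687194824)
0.1 824 ((507.6156311035156, -153.41998291015625), (90.50665283203125, 96.43649291992188), 8.242280960083008)
```

```bash
python3 -m inch '{"travel":[[-0.02,0.003,0.03],[-0.037,0.003,0.06],[-0.037,0.003,0.10],[-0.037,0.003,0.14],[-0.037,0.003,0.18],[-0.037,0.003,0.22],[-0.037,0.003,0.25],[-0.037,0.003,0.28],[-0.037,0.003,0.297],[-0.037,0.003,0.297]],"spin":[0.057,0.057,0.057,0.057,0.057,0.057,0.057,0.057,0.057,0.057]}' 0
python3 - <<'E'
from h import *
print(togo([0.4786,0.3349,0.030],1.342));
E
```

```text
t: 4.35
tool_pos: [0.4751, 0.3326, 0.0245]
orientation: [-2.46, -1.952, 0.011]
force: [-0.9, 0.1, -0.5]
opening: 0.093
gripper_force: 0.0
(array([ 0.003 ,  0.0028, -0.0056]), np.float64(-0.000706427067465043))
```

```bash
python3 -m inch '{"travel":[[0.003,0.003,-0.005],[0.003,0.003,-0.005]],"spin":[0,0]}'
python3 -m inch '{"travel":[[0,0,0],[0,0,0],[0,0,0],[0,0,0],[0,0,0],[0,0,0],[0,0,0]],"spin":[0,0,0,0,0,0,0]}' 0.6 35
python3 - <<'E'
from h import *
print(togo([0.4786,0.3349,0.030],1.342));
E
```

```text
t: 4.52
tool_pos: [0.484, 0.3386, 0.0372]
orientation: [2.46, 1.953, 0.008]
force: [2.0, 0.8, 1.2]
opening: 0.0927
gripper_force: 0.0
t: 5.1
tool_pos: [0.4801, 0.3383, 0.0339]
orientation: [-2.458, -1.953, 0.003]
force: [-7.2, 1.8, 7.3]
opening: 0.0578
gripper_force: 35.0
(array([-0.0036, -0.0007,  0.0039]), np.float64(0.0010387313137316667))
```

```bash
python3 -m inch '{"travel":[[0,0,-0.01],[0,0,-0.03],[0,0,-0.06],[0,0,-0.10],[0,0,-0.14],[-0.03,0,-0.16],[-0.06,0,-0.18],[-0.09,-0.003,-0.20],[-0.12,-0.006,-0.22],[-0.15,-0.01,-0.24]],"spin":[0,0,0,0,0,0,0,0,0,0]}'
python3 -m inch '{"travel":[[-0.03,0,-0.02],[-0.06,0,-0.04],[-0.10,-0.005,-0.05],[-0.14,-0.01,-0.06],[-0.18,-0.015,-0.06],[-0.22,-0.015,-0.06],[-0.26,-0.016,-0.06],[-0.30,-0.016,-0.06],[-0.335,-0.016,-0.06],[-0.337,-0.016,-0.06]],"spin":[0,-0.06,-0.12,-0.18,-0.24,-0.30,-0.36,-0.42,-0.458,-0.458]}'
python3 -m inch '{"travel":[[0,0,0],[0,0,0]],"spin":[0,0]}'
python3 - <<'E'
from h import *
p,M,s=T(); print(p,np.arctan2(M[1,0],M[0,0]),s["opening"],s["force"])
im,d=optics.read_camera("wrist"); cv2.imwrite("pics/w2.png",im[:,:,::-1]); np.savez("w2.npz",im=im,d=d,P=cloud("wrist",d),p=T()[0],M=T()[1])
E
```

```text
t: 5.93
tool_pos: [0.4367, 0.1923, 0.2739]
orientation: [-2.459, -1.955, 0.002]
force: [1.7, -0.7, -4.7]
opening: 0.0576
gripper_force: 35.0
t: 6.77
tool_pos: [0.3438, -0.1358, 0.3332]
orientation: [1.957, 2.458, -0.005]
force: [0.0, 0.7, -5.8]
opening: 0.058
gripper_force: 35.0
t: 6.93
tool_pos: [0.3458, -0.1306, 0.3334]
orientation: [-1.954, -2.459, -0.0]
force: [0.5, -0.4, -6.3]
opening: 0.0579
gripper_force: 35.0
[ 0.34575613 -0.13062944  0.33336515] 1.798698613689056 0.057931620188749054 [ 0.52354449 -0.35597607 -6.33067649]
```

View pics/w2.png

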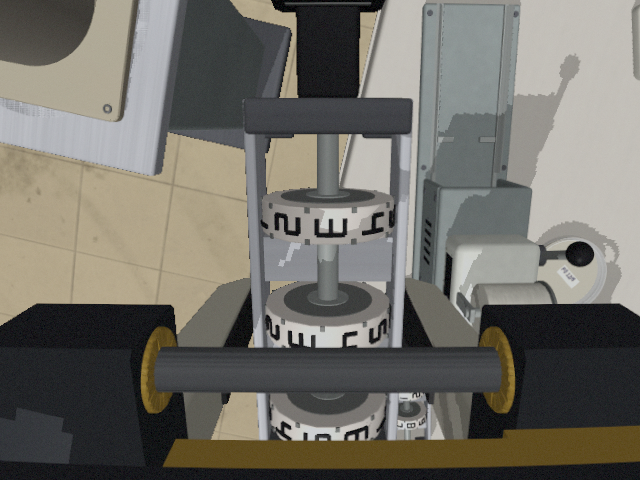

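Run:
```python
from h import *
z=np.load("w2.npz"); d=z["d"]; im=z["im"]
m=np.zeros(d.shape,bool); m[:310,405:560]=1
P=cloud("wrist",d,m)
Q=P[(P[:,2]>.006)&(P[:,2]<.03)]
r=cv2.minAreaRect((Q[:,:2]*1000).astype(np.float32)); print("bed",r,len(Q))
a=-1.342
for it in range(3):
    e=np.array([np.cos(a),np.sin(a)]);n=np.array([-e[1],e[0]]); o=np.array([.4759,-.0407])
    L=(P[:,:2]-o)@np.c_[e,n]; 
    q=L[(P[:,2]>.006)&(P[:,2]<.03)&(L[:,0]<.03)]; 
    xs=np.arange(-.12,.02,.01); ed=[]
    for x in xs:
        y=q[abs(q[:,0]-x)<.005,1]; ed.append((x,y.min(),y.max()) if len(y)>10 else (x,np.nan,np.nan))
    ed=np.array(ed); ed=ed[~np.isnan(ed[:,1])]
    lo=np.polyfit(ed[:,0],ed[:,1],1); hi=np.polyfit(ed[:,0],ed[:,2],1); print("edges",lo,hi,"xmin",np.percentile(q[:,0],[0,.5,1]))
    a+=(lo[0]+hi[0])/2
print("yaw",a)
h=L[(P[:,2]>.08)&(P[:,2]<.095)]; 
for y in(-.03,-.02,-.01,0,.01,.02,.03): 
    v=h[abs(h[:,1]-y)<.004,0]; print(y,len(v),v.min().round(4) if len(v) else None)
# profile across bed at x=-0.06
for y in np.arange(-.055,.056,.005):
    s=(abs(L[:,0]+.06)<.03)&(abs(L[:,1]-y)<.0025); print(round(y,3),np.median(P[s,2]).round(4) if s.any() else None,end="; ")
# rectified intensity along x
print()
k=cv2.cvtColor(im,cv2.COLOR_RGB2GRAY)
X=np.arange(-.03,.03,.001)
for y in(-.045,-.035,-.022,0,.022,.035):
    W=np.c_[(o+X[:,None]*e+y*n),np.full(len(X),.017)]; u=proj("wrist",W); print(y,cv2.remap(k,u[None,:,0].astype(np.float32),u[None,:,1].astype(np.float32),1)[0].tolist())
```

```text
bed ((519.64892578125, -58.34349060058594), (176.19117736816406, 326.79364013671875), 13.791502952575684) 18695
edges [ 0.00293962 -0.0496014 ] [0.00521244 0.05035286] xmin [-0.13568965 -0.13387787 -0.13280627]
edges [-0.00122563 -0.04960382] [0.00139604 0.05034226] xmin [-0.13573109 -0.13386205 -0.13286523]
edges [-0.00131104 -0.04960383] [0.00131037 0.05034236] xmin [-0.13573214 -0.13385876 -0.13286382]
yaw -1.3378390965289841
-0.03 418 0.0425
-0.02 394 0.0423
-0.01 413 0.0424
0 402 0.0424
0.01 384 0.0432
0.02 397 0.043
0.03 402 0.0427
-0.055 -0.0008; -0.05 0.0004; -0.045 0.0112; -0.04 0.0115; -0.035 0.0191; -0.03 0.0127; -0.025 0.0114; -0.02 0.0114; -0.015 0.0114; -0.01 0.0115; -0.005 0.0114; -0.0 0.0115; 0.005 0.0112; 0.01 0.0114; 0.015 0.0113; 0.02 0.0114; 0.025 0.0114; 0.03 0.0116; 0.035 0.0177; 0.04 0.0201; 0.045 0.0116; 0.05 0.0109; 0.055 -0.0005; 
-0.045 [144, 143, 142, 142, 143, 144, 142, 141, 143, 141, 141, 141, 139, 142, 143, 143, 141, 142, 143, 143, 144, 143, 142, 141, 142, 142, 141, 141, 142, 141, 142, 143, 143, 142, 143, 141, 141, 139, 142, 140, 142, 140, 141, 141, 142
[... 857 characters left out ...]
5, 105, 105, 106, 106, 105, 104, 106, 103, 102, 105, 105, 106, 106, 106, 108, 105, 106, 108, 107, 107, 106, 105, 105, 107, 105, 106, 106]
0.022 [141, 141, 138, 127, 112, 107, 107, 105, 105, 103, 104, 105, 105, 106, 106, 107, 108, 107, 107, 106, 103, 106, 108, 108, 106, 108, 107, 99, 114, 125, 126, 125, 126, 110, 100, 106, 106, 108, 108, 108, 106, 107, 106, 104, 107, 108, 106, 107, 105, 105, 106, 107, 108, 107, 107, 108, 107, 106, 107, 107]
0.035 [136, 136, 136, 135, 131, 119, 103, 96, 96, 97, 98, 98, 97, 97, 97, 97, 98, 98, 98, 97, 97, 99, 99, 98, 100, 97, 97, 98, 98, 98, 97, 97, 97, 97, 98, 98, 98, 99, 99, 97, 97, 97, 97, 98, 99, 98, 101, 100, 99, 98, 99, 98, 97, 98, 97, 97, 98, 99, 98, 98]
```

```bash
cat > cod.py <<'E'
from h import *
A=-1.338; E_=np.array([np.cos(A),np.sin(A)]); N_=np.array([-E_[1],E_[0]]); O=np.array([.4764,-.0412])
def tocod(P): P=np.atleast_2d(P); return np.c_[(P[:,:2]-O)@np.c_[E_,N_],P[:,2]]
def fromcod(x,y,z): return np.r_[O+x*E_+y*N_,z]
E
python3 - <<'E'
from cod import *
z=np.load("w2.npz"); d=z["d"]; p=z["p"]
m=np.zeros(d.shape,bool); m[:440,225:435]=1
L=tocod(cloud("wrist",d,m)); t=tocod(p)[0]; print("tool in coder",t)
L[:,:2]-=t[:2]; L[:,2]-=t[2]
L=L[(L[:,2]>-.05)&(L[:,2]<.04)]
h=L[(L[:,0]<-.06)&(L[:,0]>-.086)&(abs(L[:,1])<.04)]; print("zhist",np.histogram(h[:,2],np.arange(-.04,.03,.004)))
b=h[h[:,2]>np.percentile(h[:,2],60)-.004]
print("heel block z",np.median(b[:,2]),"x",np.percentile(b[:,0],[1,3,50,97,99]),"y",np.percentile(b[:,1],[1,3,97,99]))
print(cv2.minAreaRect((b[:,:2]*1000).astype(np.float32)))
zt=np.median(b[:,2]); w=L[(abs(L[:,2]-zt)<.005)]
for x in np.arange(-.09,.0,.01):
    y=w[abs(w[:,0]-x)<.005,1]; print(round(x,3),len(y),y.min().round(4) if len(y) else 0,y.max().round(4) if len(y) else 0)
g=L[(L[:,0]<-.09)&(L[:,2]>zt+.012)&(abs(L[:,1])<.04)]; print("plate",g.min(0),g.max(0)) if len(g) else 0
print(togo(fromcod(-.05,0,.1),A+np.pi))
E
```

```text
tool in coder [ 0.05639125 -0.14734529  0.33342376]
zhist (array([   0,    1,   12,  229,   41,   50,   51, 1213,  408, 5780, 1054,
          0,    0,    0,    0,    0,    0]), array([-4.00000000e-02, -3.60000000e-02, -3.20000000e-02, -2.80000000e-02,
       -2.40000000e-02, -2.00000000e-02, -1.60000000e-02, -1.20000000e-02,
       -8.00000000e-03, -4.00000000e-03, -3.46944695e-17,  4.00000000e-03,
        8.00000000e-03,  1.20000000e-02,  1.60000000e-02,  2.00000000e-02,
        2.40000000e-02,  2.80000000e-02]))
heel block z -0.0007444353403797122 x [-0.07793547 -0.07763134 -0.07141302 -0.06155587 -0.06049462] y [-0.02838138 -0.02736526  0.02718397  0.02817273]
((-69.07112884521484, -0.032947540283203125), (58.44624328613281, 18.127378463745117), 89.87349700927734)
-0.09 0 0 0
-0.08 1590 -0.0288 0.0287
-0.07 4695 -0.0292 0.0289
-0.06 1354 -0.0293 0.0293
-0.05 1421 -0.0292 0.029
-0.04 1420 -0.0294 0.029
-0.03 773 -0.0292 0.029
-0.02 1134 -0.0292 0.0289
-0.01 1926 -0.0395 0.0406
(array([0.1067, 0.1471, 0.2335]), np.float64(-0.0030670553256406663))
```

```bash
python3 -m inch '{"travel":[[0.022,0.03,0],[0.044,0.06,0],[0.066,0.09,0.02],[0.088,0.12,0.04],[0.1085,0.147,0.06],[0.1085,0.147,0.09],[0.1085,0.147,0.13],[0.1085,0.147,0.17],[0.1085,0.147,0.20],[0.1085,0.147,0.20]],"spin":[0,0,0,0,0,0,0,0,0,0]}'
python3 -m inch '{"travel":[[0,0,0],[0,0,0]],"spin":[0,0]}'
python3 - <<'E'
from cod import *
im,d=optics.read_camera("wrist"); p,M,s=T(); t=tocod(p)[0]; print("tool",t,np.arctan2(M[1,0],M[0,0])-A-np.pi)
im,d=optics.read_camera("wrist");p,M,s=T(); t=tocod(p)[0]; print("tool",t)
L=tocod(cloud("wrist",d))
b=L[(abs(L[:,2]-t[2])<.005)&(abs(L[:,0]-t[0]+.07)<.02)&(abs(L[:,1])<.045)]
print("heel top",np.median(b[:,2]),cv2.minAreaRect((b[:,:2]*1000).astype(np.float32)))
q=L[(L[:,2]>.006)&(L[:,2]<.03)&(L[:,0]<-.02)]
for x in np.arange(-.13,-.02,.015):
    y=q[(abs(q[:,0]-x)<.006)&(abs(q[:,1])<.06),1]; 
    if len(y)>5: print(round(x,3),y.min().round(4),y.max().round(4))
E
```

```text
t: 7.82
tool_pos: [0.4589, 0.0109, 0.126]
orientation: [-1.941, -2.456, 0.011]
force: [-1.4, 0.5, -7.0]
opening: 0.0577
gripper_force: 35.0
t: 7.98
tool_pos: [0.4657, 0.0093, 0.1359]
orientation: [1.949, 2.462, 0.002]
force: [0.8, -0.3, -5.4]
opening: 0.0577
gripper_force: 35.0
tool [-0.05104053  0.00193068  0.1367784 ] -0.001723719515024591
tool [-0.0507474   0.00210035  0.13697536]
heel top 0.13582965695533536 ((-114.80819702148438, 2.002534866333008), (28.10689353942871, 58.62235641479492), 0.02728426642715931)
-0.115 -0.0353 0.0425
-0.1 -0.0355 0.0423
-0.085 -0.0356 0.0423
-0.025 -0.0353 0.0388
```

```bash
python3 -m inch '{"travel":[[0.0015,-0.002,0.02],[0.0015,-0.002,0.04],[0.0015,-0.002,0.06],[0.0015,-0.002,0.072],[0.0015,-0.002,0.080],[0.0015,-0.002,0.086],[0.0015,-0.002,0.086],[0.0015,-0.002,0.086]],"spin":[0,0,0,0,0,0,0,0]}'
python3 - <<'E'
from cod import *
im,d=optics.read_camera("wrist"); p,M,s=T(); t=tocod(p)[0]; print("tool",t,s["force"])
L=tocod(cloud("wrist",d))
b=L[(abs(L[:,2]-t[2])<.005)&(abs(L[:,0]-t[0]+.07)<.02)&(abs(L[:,1])<.045)]
print("heel top",np.median(b[:,2]),cv2.minAreaRect((b[:,:2]*1000).astype(np.float32)))
E
```

```text
t: 8.75
tool_pos: [0.4631, 0.0093, 0.0488]
orientation: [1.951, 2.461, 0.001]
force: [0.0, 0.2, -5.6]
opening: 0.0583
gripper_force: 35.0
tool [-0.05210336 -0.00106442  0.0490132 ] [ 0.65787718 -0.01754785 -5.64040672]
heel top 0.047921717966227295 ((-116.19475555419922, -1.159820556640625), (58.40442657470703, 28.184612274169922), 89.87057495117188)
```

```bash
python3 -m inch '{"travel":[[0,0.001,0.001],[0,0.001,0.002],[0,0.001,0.002]],"spin":[0,0,0]}'
python3 -m inch '{"travel":[[0,0,0],[0,0,0],[0,0,0],[0,0,0],[0,0,-0.02],[0,0,-0.06],[0,0,-0.10],[0,0,-0.13],[0,0,-0.13],[0,0,-0.13]],"spin":[0,0,0,0,0,0,0,0,0,0]}' 0.15
python3 - <<'E'
from cod import *
im,d=optics.read_camera("wrist"); p,M,s=T(); t=tocod(p)[0]; print("tool",t,s["force"])
L=tocod(cloud("wrist",d)); cv2.imwrite("pics/w3.png",im[:,:,::-1]); np.savez("w3.npz",im=im,d=d,L=L)
b=L[(abs(L[:,2]-.046)<.005)&(abs(L[:,0]+.12)<.021)&(abs(L[:,1])<.045)]
print("heel top",np.median(b[:,2]),cv2.minAreaRect((b[:,:2]*1000).astype(np.float32)))
E
```

```text
t: 9.05
tool_pos: [0.4636, 0.0096, 0.046]
orientation: [1.951, 2.461, 0.001]
force: [0.2, 1.0, -6.9]
opening: 0.0574
gripper_force: 35.0
t: 9.88
tool_pos: [0.4651, 0.0095, 0.1784]
orientation: [1.949, 2.458, 0.005]
force: [-0.4, 1.1, -0.9]
opening: 0.0793
gripper_force: 0.0
tool [-0.0523461  -0.00068015  0.17618374] [-0.18972639  0.60997695 -0.45005051]
heel top 0.04290875178959219 ((-114.88931274414062, -2.6123294830322266), (57.74551010131836, 31.513172149658203), 89.8270034790039)
```

View pics/w3.png

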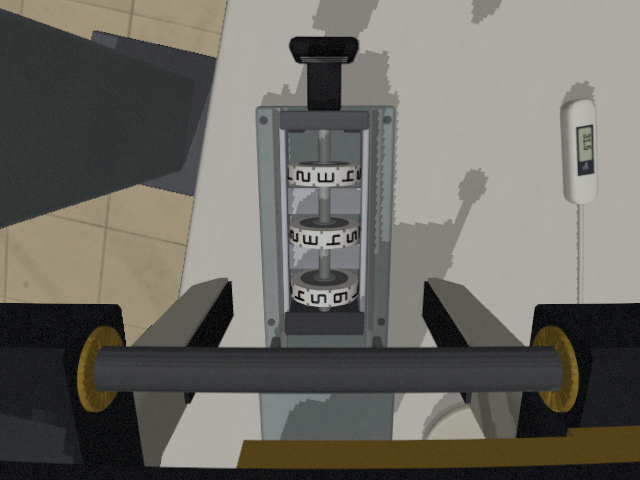

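```bash
cat > rd.py <<'E'
import sys
from cod import *
def strips(im,d,view,name,hx=None):
    """unwrap the three wheels; columns: angle offset -1.1..1.1 rad to +y, 5 mrad/px"""
    k,dist,V=view
    Vi=lambda W: cv2.projectPoints(W.reshape(-1,1,3),cv2.Rodrigues(V[:3,:3])[0],V[:3,3],k,dist)[0][:,0]
    m=d>0; v,u=np.nonzero(m); n=cv2.undistortPoints(np.c_[u,v].astype(float)[:,None],k,dist)[:,0]; zz=d[m]
    L=tocod((np.c_[n*zz[:,None],zz]-V[:3,3])@V[:3,:3])
    B=L[(L[:,2]>.036)&(L[:,2]<.075)&(L[:,0]>-.16)&(L[:,0]<.04)&(abs(L[:,1])<.032)]
    # walls -> centre y ; heel edge -> x
    w=L[(abs(L[:,2]-.045)<.004)&(L[:,0]>-.11)&(L[:,0]<-.03)&(abs(L[:,1])<.036)]
    yc=(np.percentile(w[:,1],.5)+np.percentile(w[:,1],99.5))/2
    out=[];info=[]
    g=cv2.cvtColor(im,cv2.COLOR_RGB2GRAY)
    # wheel tops
    tops=B[(B[:,2]>.056)&(abs(B[:,1]-yc)<.02)&(B[:,0]>-.12)]
    h,_=np.histogram(tops[:,0],np.arange(-.12,.03,.001)); 
    best=max(np.arange(-.062,-.040,.0005),key=lambda x:sum(((abs(tops[:,0]-x-o)<.006)&1).sum()-.0*o for o in(-.04,0,.04)))
    cand=[x for x in np.arange(-.062,-.040,.0005) if sum((abs(tops[:,0]-x-o)<.006).sum() for o in(-.04,0,.04))>=.985*sum((abs(tops[:,0]-best-o)<.006).sum() for o in(-.04,0,.04))]
    hx=np.mean(cand) if hx is None else hx
    ph=np.arange(-1.1,1.1,.005)
    for i,o in enumerate((-.04,0,.04)):
        q=tops[(abs(tops[:,0]-hx-o)<.005)]; zt=np.percentile(q[:,2],95) if len(q) else np.nan
        # circle fit for centre y
        f=np.c_[q[:,1:],np.ones(len(q))]; s=np.linalg.lstsq(2*f*[1,1,.5],(q[:,1]**2+q[:,2]**2),rcond=None)[0] if len(q)>20 else [np.nan]*3
        X=np.linspace(.0075,-.0075,60)
        W=np.array([[fromcod(hx+o+x,yc+.024*np.sin(p),(.0385)+.024*np.cos(p)) for p in ph] for x in -X]).reshape(-1,3)
        uv=Vi(W).reshape(60,len(ph),2).astype(np.float32)
        S=cv2.remap(g,uv[:,:,0],uv[:,:,1],cv2.INTER_CUBIC); out.append(S)
        info.append((len(q),round(float(zt),4),round(float(s[0]),4)))
    S=cv2.resize(np.vstack([np.vstack([s,np.zeros((8,len(ph)),np.uint8)]) for s in out]),None,fx=1.6,fy=1.6,interpolation=cv2.INTER_CUBIC)
    S=cv2.cvtColor(S,cv2.COLOR_GRAY2BGR); S[:,int(220*1.6)]=(0,0,255); cv2.imwrite(name,S)
    print("holder x",round(hx,4),"y",round(yc,4),"walls",np.percentile(w[:,1],[.5,99.5]).round(4),info)
    for i,s in enumerate(out):
        b=((s[14:46]<105)&1).astype(np.uint8); nn,l,st,ce=cv2.connectedComponentsWithStats(cv2.dilate(b,np.ones((3,3),np.uint8)))
        print("wheel",i+1,[(round(float(ph[int(c[0])]),2),int(t[4])) for t,c in sorted(zip(st[1:],ce[1:]),key=lambda a:a[1][0]) if 150<t[4]<3500])
E
python3 - <<'E'
from rd import *
z=np.load("w3.npz"); strips(z["im"],z["d"],K("wrist"),"pics/s3.png")
E
```

```text
holder x -0.0515 y -0.0027 walls [-0.0313  0.026 ] [(766, 0.0616, -0.0025), (681, 0.0615, -0.0028), (617, 0.0616, -0.0028)]
wheel 1 [(-1.06, 160), (-0.61, 1530), (0.03, 1206), (0.69, 1367), (1.05, 518)]
wheel 2 [(-0.96, 1356), (-0.41, 1436), (0.26, 1116), (0.87, 2219)]
wheel 3 [(-0.81, 1486), (-0.19, 1404), (0.44, 1804), (0.98, 666)]
```

View pics/s3.png

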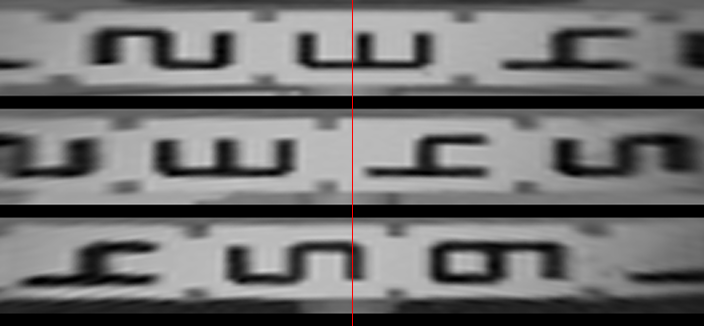

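```bash
python3 -m inch '{"travel":[[0.02,0.005,0],[0.038,0.011,0],[0.038,0.011,0],[0.038,0.011,0],[0.038,0.011,0.03],[0.038,0.011,0.06],[0.038,0.011,0.08],[0.038,0.011,0.088],[0.038,0.011,0.088],[0.038,0.011,0.088]],"spin":[0,0,0,0,0,0,0,0,0,0]}' 1 15
python3 - <<'E'
from cod import *
for i in range(3):
    optics.read_camera("top"); p,M,s=T(); print(tocod(p)[0],s["force"],s["opening"])
E
python3 -m inch '{"travel":[[0,0,0.002],[0,0,0.004],[0,0,0.004]],"spin":[0,0,0]}'
python3 -m inch '{"travel":[[0,0,0.001],[0,0,0.002],[0,0,0.002]],"spin":[0,0,0]}'
```

```text
t: 10.77
tool_pos: [0.465, 0.0487, 0.0876]
orientation: [-1.952, -2.461, 0.001]
force: [0.6, 0.7, 1.0]
opening: 0.0169
gripper_force: 0.0
[-0.08995936  0.01050578  0.08862526] [-0.8074229   0.69313676  0.72237015] 0.01287604874443347
[-0.08994034  0.01100027  0.08917209] [ 0.44730287  0.32561625 -0.09379978] 0.009050536720428205
[-0.08995514  0.01119362  0.08936969] [ 0.07654972 -0.26404821  0.51206294] 0.004805872174868379
t: 11.17
tool_pos: [0.4654, 0.0491, 0.0838]
orientation: [1.951, 2.461, 0.0]
force: [0.4, 0.0, 0.2]
opening: 0.0004
gripper_force: 0.0
t: 11.42
tool_pos: [0.4651, 0.0491, 0.0814]
orientation: [-1.952, -2.462, 0.0]
force: [0.8, 0.4, -0.6]
opening: 0.0005
gripper_force: 0.0
```

```bash
python3 -m inch '{"travel":[[0,0,0.001],[0,0,0.001]],"spin":[0,0]}' | grep -E "pos|force"
python3 -m inch '{"travel":[[0,0,0.001],[0,0,0.001]],"spin":[0,0]}' | grep -E "pos|force"
```

```text
tool_pos: [0.4652, 0.0491, 0.0806]
force: [0.2, 0.3, 0.5]
gripper_force: 0.2
tool_pos: [0.4658, 0.0492, 0.0802]
force: [0.9, 1.0, 3.3]
gripper_force: 1.6
```

```bash
python3 -m inch '{"travel":[[0,0,0.001],[0,0,0.001]],"spin":[0,0]}' | grep -E "pos|force"
python3 -m inch '{"travel":[[0,-0.003,0],[0,-0.006,0],[0,-0.009,0],[0,-0.012,0],[0,-0.012,0]],"spin":[0,0,0,0,0]}' | grep -E "pos|force"
python3 -m inch '{"travel":[[0,-0.003,0],[0,-0.006,0],[0,-0.009,0],[0,-0.011,0],[0,-0.011,0],[0,-0.011,-0.02],[0,-0.011,-0.06],[-0.02,-0.001,-0.10],[-0.038,0.010,-0.10],[-0.038,0.010,-0.10]],"spin":[0,0,0,0,0,0,0,0,0,0]}' | grep -E "pos|force"
python3 - <<'E'
from rd import *
optics.read_camera("top")
p,M,s=T();print(tocod(p)[0]); v=K("wrist"); im,d=optics.read_camera("wrist"); cv2.imwrite("pics/w4.png",im[:,:,::-1]); np.savez("w4.npz",im=im,d=d); strips(im,d,v,"pics/s4.png")
E
```

```text
tool_pos: [0.4665, 0.0493, 0.0798]
force: [1.1, 1.5, 5.7]
gripper_force: 3.2
tool_pos: [0.4554, 0.0467, 0.081]
force: [-0.9, 1.8, 14.5]
gripper_force: 7.2
tool_pos: [0.4757, 0.0094, 0.1823]
force: [-0.3, 0.6, -0.0]
gripper_force: 0.0
[-0.05102482  0.00905847  0.17995072]
holder x -0.051 y -0.0008 walls [-0.0298  0.0281] [(883, 0.0636, -0.0007), (785, 0.0636, -0.0009), (49, 0.0623, -0.0045)]
wheel 1 [(-0.92, 1345), (-0.3, 971), (0.32, 1279), (0.89, 1789)]
wheel 2 [(-0.96, 1118), (-0.42, 1356), (0.25, 1027), (0.87, 2016)]
wheel 3 []
```

View pics/s4.png

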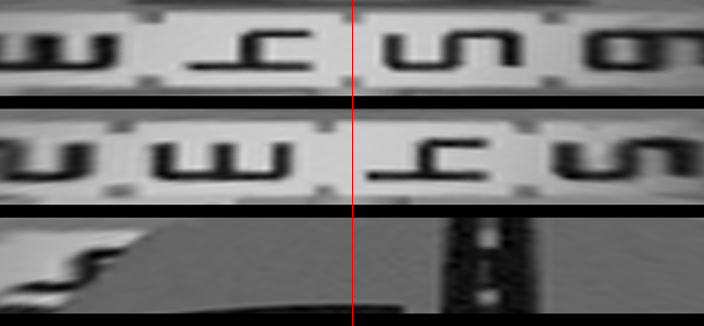

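```bash
python3 -m inch '{"travel":[[0.02,-0.003,0],[0.0395,-0.006,0.02],[0.0395,-0.006,0.05],[0.0395,-0.006,0.08],[0.0395,-0.006,0.09],[0.0395,-0.006,0.095],[0.0395,-0.006,0.095],[0.0395,-0.006,0.095]],"spin":[0,0,0,0,0,0,0,0]}' | grep -E "pos|force"
python3 -m inch '{"travel":[[0,0,0.001],[0,0,0.002],[0,0,0.002]],"spin":[0,0,0]}' | grep -E "pos|force"
python3 -m inch '{"travel":[[0,0,0.001],[0,0,0.001]],"spin":[0,0]}' | grep -E "pos|force"
```

```text
tool_pos: [0.4568, 0.0489, 0.0838]
force: [0.3, 0.6, 0.0]
gripper_force: 0.0
tool_pos: [0.4573, 0.0487, 0.0819]
force: [0.2, 0.1, -0.7]
gripper_force: 0.0
tool_pos: [0.4576, 0.0487, 0.0812]
force: [-0.6, -0.3, 1.8]
gripper_force: 1.1
```

```bash
python3 -m inch '{"travel":[[0,0,0.001],[0,0,0.001],[0,-0.002,0.001],[0,-0.004,0.001],[0,-0.006,0.001],[0,-0.0072,0.001],[0,-0.0072,0.001]],"spin":[0,0,0,0,0,0,0]}' | grep -E "pos|force"
python3 -m inch '{"travel":[[0,0,-0.015],[-0.02,-0.004,-0.02],[-0.0395,-0.007,-0.015],[-0.0395,-0.007,-0.005],[-0.0395,-0.007,-0.001],[-0.0395,-0.007,0],[-0.0395,-0.007,0]],"spin":[0,0,0,0,0,0,0]}' | grep -E "pos|force"
```

```text
tool_pos: [0.4514, 0.0472, 0.0811]
force: [-1.4, 0.7, 8.0]
gripper_force: 3.9
tool_pos: [0.4521, 0.0067, 0.0797]
force: [-1.7, -4.7, 6.6]
gripper_force: 3.8
```

```bash
python3 -m inch '{"travel":[[0,0.003,0],[0,0.006,0],[0,0.009,0],[0,0.012,0],[0,0.012,0]],"spin":[0,0,0,0,0]}' | grep -E "pos|force"
python3 -m inch '{"travel":[[0,0.003,0],[0,0.006,0],[0,0.009,0],[0,0.012,0],[0,0.012,0],[0,0.012,-0.02],[0,0.012,-0.06],[0,0,-0.10],[0,0,-0.10],[0,0,-0.10]],"spin":[0,0,0,0,0,0,0,0,0,0]}' | grep -E "pos|force"
python3 - <<'E'
from rd import *
optics.read_camera("top")
p,M,s=T();print(tocod(p)[0]); v=K("wrist"); im,d=optics.read_camera("wrist"); cv2.imwrite("pics/w5.png",im[:,:,::-1]); np.savez("w5.npz",im=im,d=d); strips(im,d,v,"pics/s5.png")
E
```

```text
tool_pos: [0.4659, 0.0099, 0.0811]
force: [1.7, -3.7, 10.4]
gripper_force: 5.1
tool_pos: [0.4651, 0.0101, 0.182]
force: [0.2, -0.3, -1.0]
gripper_force: 0.0
[-0.05287249 -0.0002176   0.17990528]
holder x -0.051 y -0.0008 walls [-0.0298  0.0281] [(858, 0.0637, -0.0007), (786, 0.0638, -0.0009), (28, 0.0643, -0.0002)]
wheel 1 [(-0.99, 901), (-0.46, 1037), (0.16, 1210), (0.81, 2079)]
wheel 2 [(-1.08, 273), (-0.65, 565), (-0.0, 1246), (0.64, 1533)]
wheel 3 []
```

View pics/s5.png

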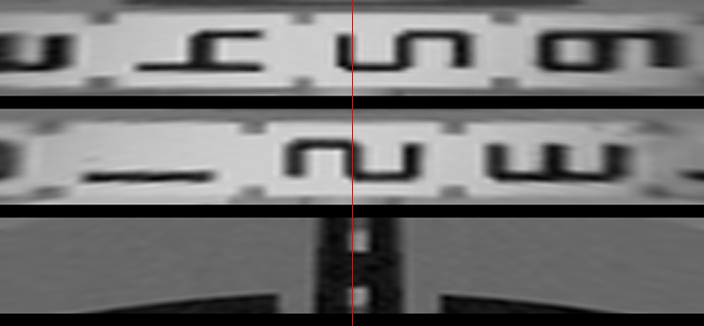

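```bash
python3 -m inch '{"travel":[[0.02,0.005,0.02],[0.038,0.010,0.05],[0.038,0.010,0.08],[0.038,0.010,0.093],[0.038,0.010,0.098],[0.038,0.010,0.1005],[0.038,0.010,0.1005],[0.038,0.010,0.1005]],"spin":[0,0,0,0,0,0,0,0]}' | grep -E "pos|force"
python3 -m inch '{"travel":[[0,-0.002,0],[0,-0.004,0],[0,-0.004,0],[0,-0.004,0]],"spin":[0,0,0,0]}' | grep -E "pos|force"
python3 -m inch '{"travel":[[0,0,-0.02],[-0.03,0.002,-0.02],[-0.06,0.004,-0.02],[-0.0785,0.007,-0.015],[-0.0785,0.007,-0.005],[-0.0785,0.007,0],[-0.0785,0.007,0],[-0.0785,0.007,0]],"spin":[0,0,0,0,0,0,0,0]}' | grep -E "pos|force"
python3 - <<'E'
from cod import *
optics.read_camera("top"); p,M,s=T();print(tocod(p)[0],s["force"])
E
```

```text
tool_pos: [0.4663, 0.051, 0.0794]
force: [3.1, 8.0, 11.4]
gripper_force: 6.3
tool_pos: [0.4628, 0.0502, 0.0803]
force: [2.6, 10.4, 18.0]
gripper_force: 8.7
tool_pos: [0.4867, -0.0268, 0.0788]
force: [4.6, -4.4, 6.6]
gripper_force: 3.3
[-0.0118836   0.0133213   0.07882976] [ 4.22113591 -3.35926628  6.43099464]
```

```bash
python3 -m inch '{"travel":[[0,-0.003,0],[0,-0.006,0],[0,-0.009,0],[0,-0.012,0],[0,-0.012,0]],"spin":[0,0,0,0,0]}' | grep -E "pos|force"
python3 -m inch '{"travel":[[0,-0.003,0],[0,-0.006,0],[0,-0.009,0],[0,-0.012,0],[0,-0.013,0],[0,-0.013,0],[0,-0.013,-0.02],[0.02,-0.013,-0.06],[0.06,0,-0.10],[0.06,0,-0.10]],"spin":[0,0,0,0,0,0,0,0,0,0]}' | grep -E "pos|force"
python3 -m inch '{"travel":[[0.04,0,0],[0.06,0,0],[0.06,0,0]],"spin":[0,0,0]}' | grep -E "pos|force"
python3 - <<'E'
from rd import *
optics.read_camera("top")
p,M,s=T();print(tocod(p)[0]); v=K("wrist"); im,d=optics.read_camera("wrist"); cv2.imwrite("pics/w6.png",im[:,:,::-1]); np.savez("w6.npz",im=im,d=d); strips(im,d,v,"pics/s6.png")
E
```

```text
tool_pos: [0.476, -0.0291, 0.0809]
force: [0.2, -2.5, 19.1]
gripper_force: 9.6
tool_pos: [0.4605, 0.0318, 0.1811]
force: [0.8, -0.9, -0.2]
gripper_force: 0.0
tool_pos: [0.4444, 0.0914, 0.1772]
force: [0.0, -0.2, -0.0]
gripper_force: 0.0
[-0.13463291 -0.00055943  0.17708412]
holder x -0.0512 y -0.0007 walls [-0.0296  0.0282] [(31, 0.0639, -0.0009), (0, nan, nan), (100, 0.0643, -0.0009)]
wheel 1 [(-0.11, 902), (0.07, 904), (0.24, 472)]
wheel 2 []
wheel 3 []
```

View pics/s6.png

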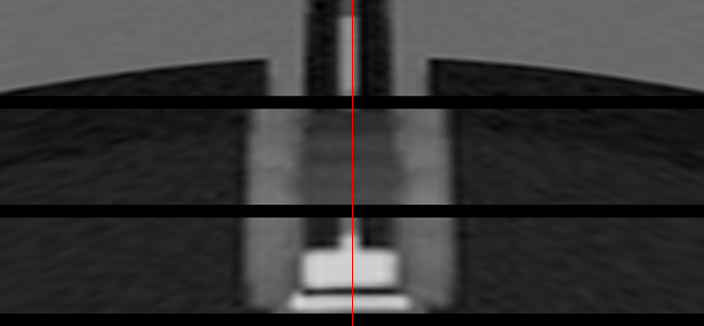

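```bash
python3 -m inch '{"travel":[[-0.04,0,-0.02],[-0.08,0,-0.02],[-0.12,0,-0.02],[-0.145,0,-0.02],[-0.145,0,-0.02],[-0.145,0,-0.02]],"spin":[0,0,0,0,0,0]}' | grep -E "pos|force"
cat >> rd.py <<'E'
def ticks(name):
    """angle offsets of the dark marks between digits, from the unwrapped strips"""
    S=cv2.imread(name,0); h=int(68*1.6)
    for i in range(3):
        s=S[int(i*68*1.6):int(i*68*1.6)+96].astype(float)
        a=s[8:24].min(0)+s[74:88].min(0); print(i+1,"min rows",[ (j*3.125e-3-1.1).__round__(3) for j in range(10,694) if a[j]==a[max(0,j-30):j+31].min() and a[j]<np.median(a)-25])
E
python3 - <<'E'
from rd import *
ticks("pics/s5.png")
optics.read_camera("top")
p,M,s=T();print(tocod(p)[0]); v=K("wrist"); im,d=optics.read_camera("wrist"); cv2.imwrite("pics/w7.png",im[:,:,::-1]); np.savez("w7.npz",im=im,d=d); strips(im,d,v,"pics/s7.png"); ticks("pics/s7.png")
E
```

```text
tool_pos: [0.4791, -0.0556, 0.1977]
force: [0.2, 1.0, -1.0]
gripper_force: 0.0
1 min rows [-0.784, -0.781, -0.159, 0.0, 0.462]
2 min rows [-0.953, -0.95, -0.3, 0.0, 0.322, 0.325, 0.691, 0.797, 0.8, 0.953, 0.956, 0.959]
3 min rows [-0.425, -0.422, -0.419, -0.062, 0.072, 0.075, 0.3, 0.466, 0.469]
[ 0.01345999 -0.00050884  0.19783141]
holder x -0.0507 y -0.0009 walls [-0.0299  0.0281] [(891, 0.0637, -0.0007), (788, 0.0636, -0.0008), (739, 0.0637, -0.0011)]
wheel 1 [(-0.96, 1264), (-0.36, 992), (0.26, 1198), (0.87, 1948)]
wheel 2 [(-1.07, 385), (-0.63, 501), (0.01, 1120), (0.66, 1468)]
wheel 3 [(-1.05, 592), (-0.63, 1736), (0.1, 739), (0.68, 2186), (1.06, 314)]
1 min rows [-0.684, 0.0, 0.562]
2 min rows [-0.944, -0.941, -0.938, -0.288, 0.0, 0.312, 0.966, 0.969]
3 min rows [-0.922, 0.0, 0.341, 0.997, 1.0, 1.003]
```

```bash
python3 -m inch '{"travel":[[0.04,0.0035,0],[0.08,0.0035,0.02],[0.1045,0.0035,0.05],[0.1045,0.0035,0.085],[0.1045,0.0035,0.108],[0.1045,0.0035,0.117],[0.1045,0.0035,0.120],[0.1045,0.0035,0.1205],[0.1045,0.0035,0.1205]],"spin":[0,0,0,0,0,0,0,0,0]}' | grep -E "pos|force"
python3 -m inch '{"travel":[[0,-0.002,0],[0,-0.004,0],[0,-0.006,0],[0,-0.006,0],[0,-0.006,0]],"spin":[0,0,0,0,0]}' | grep -E "pos|force"
python3 -m inch '{"travel":[[0,-0.006,-0.005],[0,-0.006,-0.04],[-0.02,-0.003,-0.08],[-0.06,0,-0.12],[-0.1,0,-0.12],[-0.1045,0,-0.12],[-0.1045,0,-0.12],[-0.1045,0,-0.12]],"spin":[0,0,0,0,0,0,0,0]}' | grep -E "pos|force"
python3 - <<'E'
from rd import *
optics.read_camera("top")
p,M,s=T();print(tocod(p)[0]); v=K("wrist"); im,d=optics.read_camera("wrist"); cv2.imwrite("pics/w8.png",im[:,:,::-1]); np.savez("w8.npz",im=im,d=d); strips(im,d,v,"pics/s8.png"); ticks("pics/s8.png")
E
```

```text
tool_pos: [0.4611, 0.0508, 0.0808]
force: [0.3, 7.2, 8.2]
gripper_force: 4.3
tool_pos: [0.4549, 0.0493, 0.081]
force: [-1.8, 7.0, 11.9]
gripper_force: 6.0
tool_pos: [0.4771, -0.0545, 0.1989]
force: [-0.2, 0.6, -0.7]
gripper_force: 0.0
[ 0.01222264 -0.00257306  0.19825014]
holder x -0.0505 y -0.0009 walls [-0.0299  0.0282] [(890, 0.0637, -0.0006), (813, 0.0638, -0.0008), (740, 0.0637, -0.001)]
wheel 1 [(-0.97, 1083), (-0.42, 1001), (0.2, 1172), (0.85, 2122)]
wheel 2 [(-1.07, 376), (-0.64, 484), (0.01, 1126), (0.66, 1483)]
wheel 3 [(-1.05, 578), (-0.63, 1732), (0.09, 749), (0.68, 2152), (1.06, 320)]
1 min rows [-0.741, -0.738, -0.122, 0.0, 0.506]
2 min rows [-0.941, -0.938, -0.934, -0.931, -0.294, -0.291, -0.288, 0.0, 0.3, 0.303, 0.312, 0.316, 0.962]
3 min rows [-0.925, -0.922, -0.919, 0.0, 0.344, 0.994]
```

```bash
python3 -m inch '{"travel":[[0.04,0.0035,0],[0.08,0.0045,0.02],[0.1025,0.0045,0.05],[0.1025,0.0045,0.085],[0.1025,0.0045,0.105],[0.1025,0.0045,0.110],[0.1025,0.0045,0.110],[0.1025,0.0045,0.110],[0.1025,0.0045,0.110]],"spin":[0,0,0,0,0,0,0,0,0]}' | grep -E "pos|force"
python3 -m inch '{"travel":[[0,0,0.004],[0,0,0.008],[0,0,0.0095],[0,0,0.0105],[0,0,0.0105]],"spin":[0,0,0,0,0]}' | grep -E "pos|force"
python3 -m inch '{"travel":[[0,-0.001,0],[0,-0.002,0],[0,-0.003,0],[0,-0.004,0],[0,-0.005,0],[0,-0.005,0],[0,-0.005,0]],"spin":[0,0,0,0,0,0,0]}' | grep -E "pos|force"
python3 -m inch '{"travel":[[0,0,-0.005],[0,0,-0.04],[-0.02,0.003,-0.08],[-0.06,0.003,-0.12],[-0.1,0.003,-0.12],[-0.1025,0.003,-0.12],[-0.1025,0.003,-0.12],[-0.1025,0.003,-0.12]],"spin":[0,0,0,0,0,0,0,0]}' | grep -E "pos|force"
python3 - <<'E'
from rd import *
optics.read_camera("top")
p,M,s=T();print(tocod(p)[0]); v=K("wrist"); im,d=optics.read_camera("wrist"); cv2.imwrite("pics/w9.png",im[:,:,::-1]); np.savez("w9.npz",im=im,d=d); strips(im,d,v,"pics/s9.png"); ticks("pics/s9.png")
E
```

```text
tool_pos: [0.4597, 0.0466, 0.0905]
force: [0.4, -0.3, 0.9]
gripper_force: 0.0
tool_pos: [0.4612, 0.0466, 0.0808]
force: [0.8, 0.5, 12.2]
gripper_force: 6.1
tool_pos: [0.4563, 0.0454, 0.081]
force: [-0.9, 1.9, 14.6]
gripper_force: 7.0
tool_pos: [0.4799, -0.0545, 0.1982]
force: [-0.3, 0.5, 0.1]
gripper_force: 0.0
[1.27598152e-02 5.22794021e-05 1.97602443e-01]
holder x -0.0507 y -0.0009 walls [-0.0299  0.0282] [(897, 0.0637, -0.0006), (800, 0.0639, -0.0008), (740, 0.0637, -0.001)]
wheel 1 [(-1.05, 544), (-0.57, 1026), (0.04, 1164), (0.68, 1802)]
wheel 2 [(-1.07, 368), (-0.64, 504), (0.01, 1151), (0.66, 1586)]
wheel 3 [(-1.05, 571), (-0.63, 1706), (0.1, 777), (0.68, 2165), (1.06, 303)]
1 min rows [-0.897, -0.894, -0.272, 0.0, 0.363, 1.009, 1.013]
2 min rows [-0.947, -0.944, -0.288, -0.281, 0.0, 0.306, 0.309, 0.972]
3 min rows [-0.925, -0.922, -0.919, -0.916, -0.281, 0.0, 0.344, 0.981, 0.984, 0.991, 0.994]
```

View pics/s9.png

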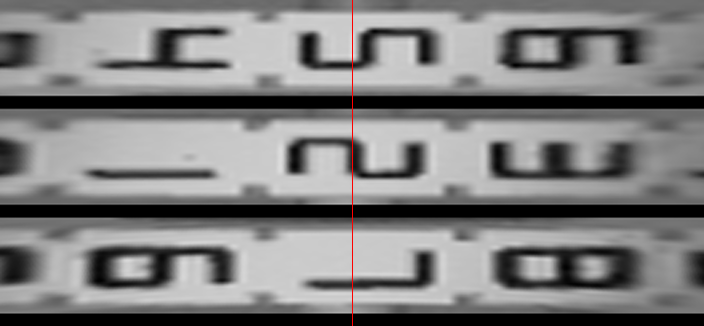

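Run:
```python
from cod import *
z=np.load("w9.npz"); L=tocod(cloud("wrist",z["d"])); p,M,s=T(); print(s["t"])
g=L[(L[:,0]<-.13)&(L[:,0]>-.20)&(abs(L[:,1])<.04)&(L[:,2]>.05)]
print("plate",len(g),np.percentile(g,[2,50,98],axis=0).round(4).tolist())
for nm,a,b in(("heel",-.131,-.115),("nose",.013,.025)):
    b_=L[(L[:,0]>a)&(L[:,0]<b)&(abs(L[:,1])<.028)&(L[:,2]>.03)&(L[:,2]<.055)]; print(nm,len(b_),np.percentile(b_[:,2],[10,50,90]) if len(b_) else 0)
```

```text
25.2333Traceback (most recent call last):
  File "<stdin>", line 4, in <module>
    return _quantile_unchecked(
        a, q, axis, out, overwrite_input, method, keepdims, weights)
    return _ureduce(a,
                    func=_quantile_ureduce_func,
    ...<5 lines>...
                    overwrite_input=overwrite_input,
                    method=method)
    r = func(a, **kwargs)
    result = _quantile(arr,
                       quantiles=q,
    ...<2 lines>...
                       out=out,
                       weights=wgt)
    slices_having_nans = np.isnan(arr[-1, ...])
                                  ~~~^^^^^^^^^
IndexError: index -1 is out of bounds for axis 0 with size 0
```

```bash
python3 -m inch '{"travel":[[0.04,-0.001,0],[0.08,-0.001,0],[0.12,-0.001,0],[0.16,-0.001,0],[0.178,-0.001,0],[0.178,-0.001,0.03],[0.178,-0.001,0.06],[0.178,-0.001,0.06],[0.178,-0.001,0.06]],"spin":[0,0,0,0,0,0,0,0,0]}' 0.15 | grep -E "pos|force|open"
python3 - <<'E'
from cod import *
optics.read_camera("top"); v=K("wrist"); im,d=optics.read_camera("wrist"); p,M,s=T(); L=tocod(cloud("wrist",d)); print("tool",tocod(p)[0],s["t"]); np.savez("w10.npz",im=im,d=d,L=L)
cv2.imwrite("pics/w10.png",im[:,:,::-1])
g=L[(L[:,0]<-.13)&(L[:,0]>-.20)&(abs(L[:,1])<.03)&(L[:,2]>.055)&(L[:,2]<.08)]
if len(g): print("plate",len(g),np.percentile(g,[2,50,98],axis=0).round(4).tolist())
E
```

```text
tool_pos: [0.4358, 0.1199, 0.1363]
force: [-0.0, -0.1, -0.1]
opening: 0.0557
gripper_force: 0.0
tool [-0.16527693  0.00031517  0.13935867] 26.0833
plate 1644 [[-0.1706, -0.0176, 0.056], [-0.1677, 0.001, 0.0692], [-0.1615, 0.0191, 0.0712]]
```

```bash
python3 -m inch '{"travel":[[0.001,0,0.03],[0.001,0,0.06],[0.001,0,0.08],[0.001,0,0.087],[0.001,0,0.087],[0.001,0,0.087]],"spin":[0,0,0,0,0,0]}' | grep -E "pos|force|open"
python3 -m inch '{"travel":[[0,0,0],[0,0,0],[0,0,0],[0,0,0],[0,0,0],[0,0,0],[0,0,0]],"spin":[0,0,0,0,0,0,0]}' 0.8 30 | grep -E "pos|force|open"
python3 -m inch '{"travel":[[0,0,0],[0,0,-0.002],[0,0,-0.004],[0,0,-0.006],[0,0,-0.008],[0,0,-0.010],[0,0,-0.010]],"spin":[0,0,0,0,0,0,0]}' | grep -E "pos|force|open"
python3 - <<'E'
from cod import *
optics.read_camera("top"); im,d=optics.read_camera("wrist"); p,M,s=T(); L=tocod(cloud("wrist",d)); print("tool",tocod(p)[0],s["t"],s["force"],s["wrist_torque"])
for nm,a,b in(("heel",-.131,-.115),("nose",.013,.025)):
    b_=L[(L[:,0]>a)&(L[:,0]<b)&(abs(L[:,1])<.028)&(L[:,2]>.03)&(L[:,2]<.065)]; print(nm,len(b_),np.percentile(b_[:,2],[10,50,90]) if len(b_) else 0)
for x in np.arange(-.13,.03,.01):
    w=L[(abs(L[:,0]-x)<.005)&(abs(abs(L[:,1])-.027)<.002)&(L[:,2]>.03)&(L[:,2]<.06)]; 
    if len(w): print(round(x,2),len(w),np.median(w[:,2]).round(4),end="; ")
E
```

```text
tool_pos: [0.4393, 0.1204, 0.0528]
force: [0.0, 0.1, 0.9]
opening: 0.079
gripper_force: 0.0
tool_pos: [0.4381, 0.1203, 0.0513]
force: [-1.2, -0.0, 3.0]
opening: 0.0398
gripper_force: 30.0
tool_pos: [0.4381, 0.1204, 0.0614]
force: [0.2, -0.3, -4.4]
opening: 0.0399
gripper_force: 30.0
tool [-1.66104951e-01 -5.93780624e-05  6.12071127e-02] 27.85 [-1.24005456 -0.18916228 -3.45793089] [ 0.33016595  0.11046528 -0.10155181]
heel 2047 [0.05091534 0.05273034 0.05352461]
nose 0 0
-0.13 63 0.0531; -0.12 252 0.0515; -0.11 350 0.0499; -0.1 202 0.0487; -0.09 24 0.0343;
```

```bash
python3 -m inch '{"travel":[[-0.005,0,0],[-0.015,0,0],[-0.025,0,0],[-0.035,0,0],[-0.045,0,0],[-0.055,0,0],[-0.065,0,0],[-0.075,0,0],[-0.075,0,0],[-0.075,0,0]],"spin":[0,0,0,0,0,0,0,0,0,0]}' | grep -E "pos|force|open"
python3 - <<'E'
from cod import *
optics.read_camera("top"); im,d=optics.read_camera("wrist"); p,M,s=T(); L=tocod(cloud("wrist",d)); t=tocod(p)[0];print("tool",t,s["t"],s["force"],s["wrist_torque"]); np.savez("w11.npz",im=im,d=d,L=L)
b=L[(abs(L[:,0]-t[0]-.042)<.012)&(abs(L[:,1])<.035)&(L[:,2]>.03)&(L[:,2]<.065)]; print("heel",len(b),np.percentile(b[:,2],[10,50,90]),np.percentile(b[:,0],[1,5,50,99]),np.percentile(b[:,1],[1,99]))
f=np.linalg.lstsq(np.c_[b[:,:2],np.ones(len(b))],b[:,2],rcond=None)[0]; print("slopes",f[:2])
E
```

```text
tool_pos: [0.4553, 0.0464, 0.0611]
force: [0.2, -0.2, -4.4]
opening: 0.0396
gripper_force: 30.0
tool [-0.09085867 -0.00032581  0.06108887] 28.7833 [ 0.23956128 -0.86176076 -4.32226078] [ 0.06757017 -0.03865018 -0.09398448]
heel 2367 [0.04988803 0.05254422 0.05340607] [-0.05226606 -0.05165722 -0.04765354 -0.03715288] [-0.02907558  0.02733994]
slopes [-0.29834869  0.00361075]
```

```bash
python3 -m inch '{"travel":[[0,0,-0.0015],[-0.008,0,-0.0015],[-0.016,0,-0.0015],[-0.024,0,-0.0015],[-0.032,0,-0.0015],[-0.040,0,-0.0015],[-0.048,0,-0.0015],[-0.054,0,-0.0015],[-0.058,0,-0.0015],[-0.058,0,-0.0015]],"spin":[0,0,0,0,0,0,0,0,0,0]}' | grep -E "pos|force|open"
python3 - <<'E'
from cod import *
optics.read_camera("top"); im,d=optics.read_camera("wrist"); p,M,s=T(); L=tocod(cloud("wrist",d)); t=tocod(p)[0];print("tool",t,s["t"],s["force"],s["wrist_torque"]); np.savez("w12.npz",im=im,d=d,L=L)
b=L[(abs(L[:,0]-t[0]-.042)<.012)&(abs(L[:,1])<.035)&(L[:,2]>.03)&(L[:,2]<.065)]; print("heel",len(b),np.percentile(b[:,2],[10,50,90]),np.percentile(b[:,0],[1,5,50,99]),np.percentile(b[:,1],[1,99]))
h=L[(L[:,2]>.08)&(L[:,2]<.095)&(abs(L[:,1])<.04)&(L[:,0]>.03)&(L[:,0]<.08)]; print("hood edge",len(h),np.percentile(h[:,0],[.5,2]) if len(h) else 0)
e=L[(abs(L[:,2]-.012)<.006)&(L[:,0]<-.1)]; print("bed end",len(e),np.percentile(e[:,0],[.5,2]) if len(e) else 0)
E
```

```text
tool_pos: [0.4686, -0.0102, 0.0627]
force: [0.5, -0.4, -5.4]
opening: 0.04
gripper_force: 30.0
tool [-0.03275491 -0.00048436  0.06258332] 29.7167 [ 0.04303778 -1.09929115 -4.97601084] [ 0.25382993  0.01888606 -0.00499685]
heel 2287 [0.0510472  0.0536117  0.05448282] [0.00618211 0.00667881 0.01060787 0.02094694] [-0.02909459  0.02725906]
hood edge 0 0
bed end 16394 [-0.13531233 -0.13458195]
```

```bash
python3 -m inch '{"travel":[[-0.001,0,0],[-0.0018,0,0],[-0.0018,0,0.002],[-0.0018,0,0.004],[-0.0018,0,0.006],[-0.0018,0,0.008],[-0.0018,0,0.010],[-0.0018,0,0.0105],[-0.0018,0,0.0105]],"spin":[0,0,0,0,0,0,0,0,0]}' | grep -E "pos|force|open"
python3 - <<'E'
from cod import *
optics.read_camera("top"); im,d=optics.read_camera("wrist"); p,M,s=T(); L=tocod(cloud("wrist",d)); t=tocod(p)[0];print("tool",t,s["t"],s["force"],s["wrist_torque"]); np.savez("w13.npz",im=im,d=d,L=L)
b=L[(abs(L[:,0]-t[0]-.042)<.012)&(abs(L[:,1])<.035)&(L[:,2]>.03)&(L[:,2]<.065)]; print("heel",len(b),np.percentile(b[:,2],[10,50,90]),np.percentile(b[:,0],[1,5,50,99]),np.percentile(b[:,1],[1,99]))
E
```

```text
tool_pos: [0.4689, -0.0109, 0.052]
force: [-1.1, 3.6, -0.5]
opening: 0.0397
gripper_force: 30.0
tool [-0.0312002  -0.00034367  0.05215581] 30.5667 [-0.06599121  4.09368058  0.75105995] [ 0.30075877 -0.11975893  0.09274347]
heel 2820 [0.04358579 0.04571313 0.0465098 ] [0.00619734 0.00679255 0.01137159 0.02245371] [-0.02888644  0.02728744]
```

```bash
python3 -m inch '{"travel":[[0,0,0.0005],[0,0,0.0005],[0,0,0.0005],[0,0,0.0005],[0,0,0.0005]],"spin":[0,0,0,0,0]}' 0.15 | grep -E "pos|force|open"
python3 -m inch '{"travel":[[0,0,0],[0,0,-0.03],[0,0,-0.07],[0,0,-0.10],[0.03,0,-0.10],[0.06,0,-0.10],[0.06,0,-0.10],[0.06,0,-0.10]],"spin":[0,0,0,0,0,0,0,0]}' | grep -E "pos|force|open"
python3 - <<'E'
from cod import *
optics.read_camera("top"); im,d=optics.read_camera("wrist"); p,M,s=T(); L=tocod(cloud("wrist",d)); t=tocod(p)[0];print("tool",t,s["t"],s["force"]); np.savez("w14.npz",im=im,d=d,L=L)
cv2.imwrite("pics/w14.png",im[:,:,::-1])
b=L[(L[:,0]>0)&(L[:,0]<.04)&(abs(L[:,1])<.026)&(L[:,2]>.03)&(L[:,2]<.065)]; print("heel top",len(b),np.percentile(b[:,2],[10,50,90]),"x",np.percentile(b[:,0],[1,5,99]))
g=L[(L[:,0]<-.01)&(L[:,0]>-.06)&(abs(L[:,1])<.03)&(L[:,2]>.06)&(L[:,2]<.08)]; print("plate",len(g),np.percentile(g,[1,50,99],axis=0).round(4).tolist())
w=L[(L[:,0]>0.015)&(L[:,0]<.04)&(abs(L[:,1])<.034)&(L[:,2]>.041)&(L[:,2]<.055)]; print("walls",np.percentile(w[:,1],[1,99]))
h=L[(L[:,2]>.08)&(L[:,2]<.095)&(abs(L[:,1])<.04)&(L[:,0]>.03)&(L[:,0]<.08)]; print("hood edge",len(h),np.percentile(h[:,0],[.5,2]) if len(h) else 0)
E
```

```text
tool_pos: [0.4689, -0.0112, 0.0517]
force: [0.0, 0.0, 0.2]
opening: 0.0687
gripper_force: 0.0
tool_pos: [0.455, 0.0484, 0.1518]
force: [0.2, -0.6, -0.4]
opening: 0.0791
gripper_force: 0.0
tool [-0.09087583 -0.00037017  0.15143898] 31.75 [-0.46216589 -0.71620762  0.12512273]
heel top 2223 [0.03581976 0.0448229  0.0584992 ] x [0.01820512 0.02276691 0.03971759]
plate 811 [[-0.0365, -0.0197, 0.0602], [-0.035, -0.0004, 0.0667], [-0.0318, 0.0185, 0.0697]]
walls [-0.02961931  0.02787585]
hood edge 0 0
```

```bash
python3 -c "
from plant import close_job
print(close_job())"
```

```text
the job is handed in; nothing more can be done
None
```

I laid the three-wheel holder in the bed, rolled its wheels to 5, 2, 7 and slid it home, and the job is handed in at about 32 s; the last depth reading put it about 83 mm past the sill and down on the bed, but under the hood I could not recheck the digits.

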